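# Load two tins into a sprung tin lift

### The arm

A 6-joint arm with a two-finger parallel gripper is mounted at the origin on a cart in front of the work surface, level with it; the furniture and walls round the work are solid. World frame = base frame: x ahead of the robot, y to its left, z up, the work surface at z = 0. Lengths are in m, angles in rad, forces in N, time in s.
With the tool pointing down it reaches from about 0.25 to 0.725 m from the base axis. Payload 4 kg.
Tool frame: the origin (TCP) lies midway between the tips of the shut fingers; the grasp point (between the pads) lies 19 mm behind it (bot.hold_point_z is the distance from the TCP to the grasp point, in m); z points along the fingers, y is the direction in which the jaws open and shut (so a half turn about z gives the same grasp; the last joint's range is limited). The gripper opens to 85 mm and grips with 20 to 120 N. Pads are 22 mm wide; open, the fingers measure 114 mm over their backs; the gripper's body (76 mm by 85 mm) begins 54 mm behind the grasp point. The pads swing forward as they close: fully open they stand 13 mm farther back than shut.
Start: joints at [1.189, 0.241, 0.005, 1.335, 0, 1.571], TCP at [0.186, 0.464, 0.231] pointing down, gripper open.
Joint ranges: [-2.72, 2.72], [-1.05, 1.87], [-1.09, 1.28], [-1.99, 2.15], [-1.42, 1.44], [-3.14, 3.14]. Speed limits (rad/s): [2.79, 2.79, 3.14, 3.14, 3.14, 3.14].

### API

Orientations are given as a unit quaternion [x, y, z, w].
In Python, from workcell import status, viewer, order, bot gives the robot as it stands.
- The arm moves only by the tool servo_tool, never from a script. Its argument "increments" is a list of rows, each a list of 3 entries, a list of its own where there are three numbers: the closure in counts, from 0 (fully open) to 255 (shut), then the shift along the tool's x, y, z in mm, then the turn about the tool's z in degrees. A call has exactly 10 rows; each row shifts and turns the commanded pose from where the row before left it, along the tool's axes as they then stand; what a row does not reach is not made up. A row lasts 1/10 s, in which the tool goes at most 50 mm and 8.59 degrees, less where a joint would pass 70% of its speed; a pose out of reach is approached as far as the arm can. A call is refused whole if a number of a shift passes 50 or a number of a turn 8.59, either way. A call with a gripper value outside its range is refused whole. The fingers move at their own pace and stop on an object; the grip force is fixed at half the most. Time passes only in rows, so rows that do not move let the fingers close, or fill a call up. It gives the time, the measured TCP pose, the force and the opening at its end, in the units of the state.
- status.get_obs(): the state, without advancing time (a new reading comes with each control period).
- viewer.camera(name): name is "side" or "top"; returns (picture, depth): 420x560x3 uint8, red, green, blue; 420x560 float32, m along the optical axis (not along the pixel's ray), 0 where there is no reading.
- viewer.get_calibration(name): a dict with "K" (3x3 intrinsics, pixels), "position" and "orientation" of the camera in the world. Camera axes: x right, y up, looking along -z (the intrinsics and any distortion apply to the point x, -y, -z); pixel columns grow to the right and rows downward; lengths in m; the calibration is good to about 2 mm. A picture is of the moment at which its call begins. get_calibration takes no time and is no camera call.
- order.job_done(): hands the job in, once; it reports no verdict.
The state is a dict: "clock": time; "joint_pos": joint angles; "joint_vel": joint speeds; "tau": joint torques, N m; "eef_pos": TCP position; "tool_rot": TCP orientation; "ft_force": force on the tool from outside, world axes, zero at the start; "ft_torque": the same for the moment, N m; "grip_width": finger opening in m.
Only numpy, scipy, OpenCV 4.12 (cv2) and the standard library are available. Lean on these libraries where they do the work, as an engineer would, in place of code of your own. Each camera call takes 0.05 s, during which the arm holds its last target.

### The job

Load the sprung tin lift. First slide the small red switch in its recessed slot all the way towards the backstop, which frees the platform; then, without picking the tins up, push the nearer tin along the deck onto the platform and press it down until its lid is no higher than the deck, and push the second tin across on top of it. Finally press the stack down gently until you feel the platform land firmly on its hidden stop, and let go, leaving both tins standing straight in the well, one on the other, and everything else where it was.

Things in the scene. Friction and masses are not known exactly. Their poses are not given: they have to be found in the camera images.
- lift: Tin lift: white case fixed on the worktop, 340 mm long (its y), 150 mm deep (its x). Origin: centre of its underside, z up. At the +y end are the well and the white backstop, 40 mm higher than the deck, against which a pushed tin comes to rest. On the robot's side (x = -75 to -25 mm, y from -20 mm on) a grey ledge level with the deck holds the switch slot.
- deck (a point): Point on the steel deck, on the centre line of its lane, 25 mm from its open -y end; axes as the lift's. The deck is 125 mm above the lift's origin. The lane runs along the lift's y at lift x = +25 mm, from y = -170 to +73 mm, where the well begins; it is 84 mm wide between rails 8 mm thick that stand 12 mm above the deck.
- well_mouth (a point): Centre of the mouth of the well, at deck height (lift x = 25, y = 115 mm); axes as the lift's. The well is a square shaft 84 x 84 mm; the backstop's face lies 42 mm beyond this point in +y.
- platform_top (a point): Centre of the top of the black platform that fills the well. A soft spring (62 N/m) and sticky guides (1.9 N) carry it: one tin sinks it 5 to 25 mm, two 50 to 75 mm; a push of 1 to 5 N sends it deeper and it stays there. A tin may tip as it sinks; pressing its lid sets it straight. A hidden rubber stop, set anywhere 82 to 98 mm down, is felt as a sudden firm resistance, 1.8 N per mm; press it home with about 10 N.
- near_tin_centre (a point): Centre (half-way up) of the tin that stands nearer to the well: closed food tin, 75 mm across, 58 mm high, 0.27 to 0.33 kg; starts upright on the deck. z is its own axis. Too wide to grasp for many grippers.
- far_tin_centre (a point): Centre (half-way up) of the second tin, same look, size and weight range, standing upright farther from the well; 49 to 67 mm of free deck lie between the two tins.
- switch_nub (a point): Centre of the top of the red switch nub, flush with the grey ledge, axes as the lift's. Nub: 24 mm across the slot, 8 mm along it, 6.5 mm deep. Recess: 30 mm wide (lift x), 64 mm long (lift y), 7 mm deep; 44 mm of it are open behind the nub, on the side away from the backstop, for a fingertip.
- lock_switch (a joint): Travel of the switch in m: 0 locked (a bolt holds the platform up), 0.012 fully slid along the lift's +y, towards the backstop: platform free. It takes about 1 N and stays where it is left.
- coffee_jug: Glass coffee jug with black lid, 132x151x126 mm, origin under its centre; a bystander.
- mug: White mug with blue pattern, 82x114x91 mm, origin at its underside; a bystander.
- timer: White round kitchen timer, 67 mm across, 47 mm high, origin at its underside; a bystander.
- near_tin: The nearer tin itself; origin at the centre of its underside.
- far_tin: The second tin itself; origin at the centre of its underside.
Things that resemble listed ones, but are neither listed nor needed, are in the scene too. What is shaped like the far_tin but pink is not meant.

How it is judged:
On the way, in this order (a step that is already met when the one before it is completed fails the run):
1. the lock switch is slid to its free end (value of joint lock_switch above 0.009 m), for 0.1 s.
2. the nearer tin stands upright in the well, its lid no more than 3 mm above the deck (horizontal distance between near_tin_centre and well_mouth below 0.011 m and angle between near_tin_centre's own z axis and vertical below 0.09 rad and z of near_tin_centre in the frame of well_mouth below -0.026 m), for 0.2 s.
3. the second tin stands on the first in the well (horizontal distance between far_tin_centre and well_mouth below 0.011 m and angle between far_tin_centre's own z axis and vertical below 0.09 rad and z of far_tin_centre in the frame of well_mouth below 0.031 m and z of far_tin_centre in the frame of near_tin_centre between 0.055 and 0.061 m and horizontal distance between far_tin_centre and near_tin_centre below 0.013 m), for 0.1 s.
4. the stack is pressed down onto the hidden stop: the fingers press its lid with more than 4 N while the platform is deep enough to be on it (contact force between the fingers and far_tin above 4 N and z of far_tin_centre in the frame of well_mouth below 0.01 m), for 0.1 s.
At the end, for the whole second after the job is handed in: Switch slid at least 9 of its 12 mm; both tins stand upright (within 5 degrees) in the well within 11 mm of its axis, the second on the first (within 13 mm), pressed down so far that its lid is less than 39 mm above the deck and the lower lid at least 19 mm below it, at rest (value of joint lock_switch above 0.009 m and horizontal distance between each of near_tin_centre, far_tin_centre and well_mouth below 0.011 m and angle between each of near_tin_centre, far_tin_centre's own z axis and vertical below 0.09 rad and z of near_tin_centre in the frame of well_mouth below -0.048 m and z of far_tin_centre in the frame of well_mouth below 0.01 m and z of far_tin_centre in the frame of near_tin_centre between 0.055 and 0.061 m and horizontal distance between far_tin_centre and near_tin_centre below 0.013 m and linear speed of each of near_tin, far_tin below 0.02 m/s); the robot touches nothing.
It fails at once if a tin is pushed or pressed with more than 45 N (contact force between the fingers and near_tin above 45 N or contact force between the fingers and far_tin above 45 N).
It fails at once if a tin is picked up: its centre rises more than 30 mm above where it stood on the deck (z of any of near_tin_centre, far_tin_centre in the frame of well_mouth above 0.059 m).
It fails at once if a bystander is moved by more than 30 mm (distance of any of coffee_jug, mug, timer from where it was at the start of the episode above 0.03 m).
It also fails if it takes over 69 s, if anything falls off the work surface, if the arm or the gripper's body presses on something with over 40 N, if the wrist force passes 120 N, or if a joint passes its speed limit or range.

## Working session

There is one attempt and no reset: what is moved stays moved. The work goes in short steps, Python scripts to look and compute and a tool call to move; the robot and the scene stay as the last step left them, time stands still between calls to the robot, and variables do not carry over. Pictures are saved under pics/ and viewed, and the job is handed in when it is done.

Besides the shell and the picture viewer there is one more tool, called in YAML: its name, and indented under it one key for each argument. servo_tool: Moves the arm, as the interface text tells. Its arguments: {"type":"object","properties":{"increments":{"type":"array","items":{"type":"array"}}},"required":["increments"]}

```bash
ls; mkdir -p pics
cat > h.py <<'E'
import numpy as np, cv2
from scipy.spatial.transform import Rotation as R
from workcell import status, viewer, order, bot
def cal(n):
    c=viewer.get_calibration(n); return np.array(c["K"]),np.array(c["position"]),R.from_quat(c["orientation"]).as_matrix()
def cloud(n,d):
    K,p,M=cal(n); v,u=np.mgrid[:d.shape[0],:d.shape[1]]
    P=np.stack([(u-K[0,2])/K[0,0]*d,-(v-K[1,2])/K[1,1]*d,-d],-1)
    W=P@M.T+p; W[d==0]=np.nan; return W
def plane(n,u,v,z):
    K,p,M=cal(n); r=M@np.array([(u-K[0,2])/K[0,0],-(v-K[1,2])/K[1,1],-1]); return p+r*(z-p[2])/r[2]
def proj(n,P):
    K,p,M=cal(n); q=M.T@(np.array(P)-p); return K[0,0]*q[0]/-q[2]+K[0,2], K[1,1]*q[1]/q[2]*1+K[1,2]
E
python3 - <<'E'
from h import *
s=status.get_obs(); print({k:np.round(v,3).tolist() for k,v in s.items()})
for n in("side","top"):
    c=viewer.get_calibration(n);print(n,c)
    im,d=viewer.camera(n); cv2.imwrite(f"pics/{n}0.png",im[...,::-1]); np.save(f"{n}0.npy",d)
E
```

```text
pics
{'clock': 0.0, 'joint_pos': [1.189, 0.241, 0.004, 1.335, 0.0, 1.571], 'joint_vel': [-0.0, 0.003, 0.002, 0.001, 0.001, -0.004], 'tau': [0.001, -37.232, 25.241, 0.017, 0.0, -0.0], 'eef_pos': [0.186, 0.463, 0.23], 'tool_rot': [0.19, 0.982, -0.001, -0.0], 'ft_force': [0.06, -0.083, -0.2], 'ft_torque': [-0.074, -0.025, -0.04], 'grip_width': 0.085}
side {'K': array([[462.6035536 ,   0.        , 276.40824394],
       [  0.        , 462.6035536 , 212.84343166],
       [  0.        ,   0.        ,   1.        ]]), 'position': array([ 0.53378188, -1.14794894,  0.71063687]), 'orientation': array([ 0.51427973, -0.01072812, -0.02054828,  0.85730918])}
top {'K': array([[514.77781426,   0.        , 277.32553979],
       [  0.        , 514.77781426, 207.0809529 ],
       [  0.        ,   0.        ,   1.        ]]), 'position': array([0.23788883, 0.19560372, 1.47732589]), 'orientation': array([-0.07449553,  0.12574511,  0.86100032, -0.48715196])}
```

View pics/side0.png

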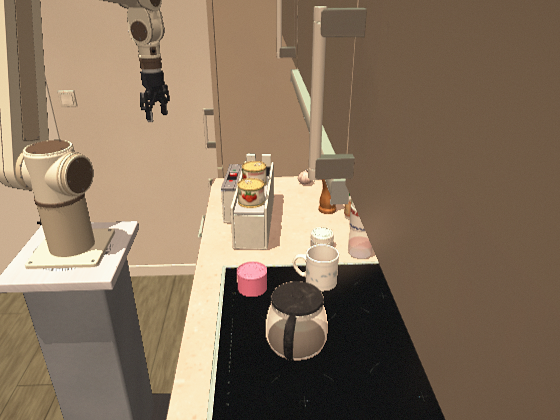

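View pics/top0.png

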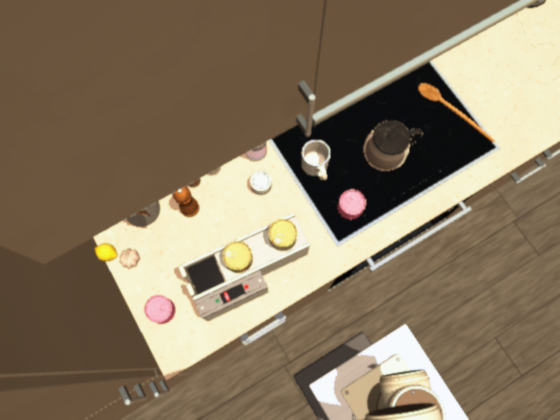

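Run:
```python
from h import *
im=cv2.imread("pics/top0.png")
c=im[200:330,165:325]; cv2.imwrite("pics/topz.png",cv2.resize(c,None,fx=5,fy=4.6,interpolation=cv2.INTER_CUBIC)[:598])
d=np.load("top0.npy"); W=cloud("top",d)
hsv=cv2.cvtColor(im,cv2.COLOR_BGR2HSV)
for (u,v) in [(237,256),(283,233),(205,273),(232,293),(260,182),(200,235),(213,310)]: print(u,v,np.round(W[v,u],3),d[v,u])
# tin lids by height
x,y,z=W[...,0],W[...,1],W[...,2]
m=((z>.172)&(z<.195)&(hsv[...,1]>60)).astype(np.uint8)
n,l,st,ce=cv2.connectedComponentsWithStats(m)
for i in range(1,n):
    if st[i,4]>80:
        P=W[l==i]; cs,_=cv2.findContours((l==i).astype(np.uint8),0,2); cc,r=cv2.minEnclosingCircle(max(cs,key=len))
        print("lid",st[i],ce[i],np.round(np.nanmedian(P,0),4),cc,r,plane("top",*cc,.183),r*(1.477-.183)/514)
# lift footprint points (z .115-.135 and in region)
reg=np.zeros(m.shape,bool); reg[205:325,165:320]=1
for lo,hi in((.115,.132),(.132,.145),(.155,.172)):
    s=reg&(z>lo)&(z<hi); P=W[s][:,:2].astype(np.float32); print(lo,s.sum(),cv2.minAreaRect(P))
# nub red
r=reg&((hsv[...,0]<8)|(hsv[...,0]>172))&(hsv[...,1]>140)&(hsv[...,2]>100)
n,l,st,ce=cv2.connectedComponentsWithStats(r.astype(np.uint8))
for i in range(1,n): 
    if st[i,4]>4: print("red",st[i],ce[i],plane("top",*ce[i],.125),np.nanmedian(z[l==i]))
```

```text
237 256 [0.521 0.156 0.172] 1.3260943
283 233 [0.51  0.024 0.178] 1.3372498
205 273 [0.535 0.25  0.122] 1.3643302
232 293 [0.454 0.215 0.115] 1.3552644
260 182 [ 0.706 -0.016  0.045] 1.518888
200 235 [ 0.669  0.213 -0.   ] 1.5198835
213 310 [0.439 0.278 0.124] 1.3338599
lid [269 219  29  29 615] [282.9398374  232.62601626] [0.512  0.0234 0.1786] (282.66387939453125, 232.9663848876953) 14.453600883483887 [0.50986772 0.02511191 0.183     ] 0.03638708082340107
lid [223 241  29  30 634] [237.49684543 255.41324921] [0.5197 0.1538 0.1784] (237.07142639160156, 255.35714721679688) 14.682107925415039 [0.51952211 0.15536961 0.183     ] 0.03696234952429389
lid [ 78 246  67 143 350] [111.95142857 314.56      ] [0.5487 0.493  0.1832] (102.5, 317.0) 75.10835266113281 [0.55645847 0.5172365  0.183     ] 0.1890860084504005
0.115 3823 ((0.4956548810005188, 0.1380990892648697), (0.3394547998905182, 0.15219269692897797), 84.7163314819336)
0.132 663 ((0.5194300413131714, 0.13638722896575928), (0.33701249957084656, 0.10052584856748581), 84.642333984375)
0.155 196 ((0.5118904709815979, 0.149155855178833), (0.3174331486225128, 0.08206604421138763), 81.435302734375)
red [244 285   4   4  13] [245.61538462 286.38461538] [0.44871648 0.17526706 0.125     ] 0.12208483307905738
red [223 291   5   5  13] [224.92307692 292.84615385] [0.46196934 0.2300697  0.125     ] 0.11967521693001992
red [226 297   4   4   7] [228.14285714 299.14285714] [0.44340906 0.2308532  0.125     ] 0.11736713284945899
red [173 307   1   5   5] [173. 309.] [0.49496967 0.36589666 0.125     ] 0.033694997276828786
```

View pics/topz.png

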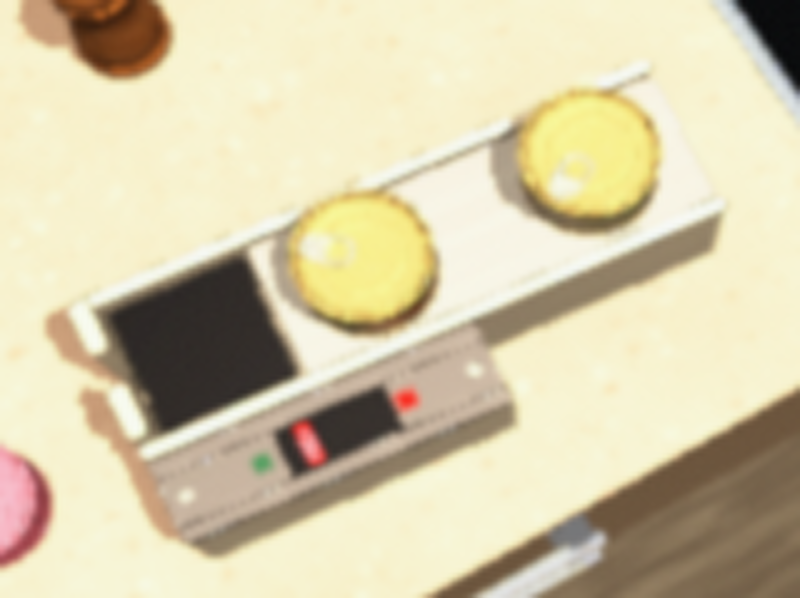

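```bash
cat >> h.py <<'E'
A=np.deg2rad(84.68); O=np.array([.4957,.1381]); EY=np.array([np.cos(A),np.sin(A)]); EX=np.array([EY[1],-EY[0]])
def lift(P): q=np.asarray(P)[...,:2]-O; return np.stack([q@EX,q@EY],-1)
def where(ang=True):
    s=status.get_obs(); M=R.from_quat(s["tool_rot"]).as_matrix()
    print("t",round(s["clock"],2),"TCP",np.round(s["eef_pos"],4),"lift mm",np.round(lift(s["eef_pos"])*1e3,1),"toolY deg vs lift",round(np.degrees(np.arctan2(M[1,1],M[0,1]))-84.68,2),"F",np.round(s["ft_force"],2),"w",round(s["grip_width"],4))
    return s,M
def go(lx,ly,z):
    s,M=where(); g=O+lx*1e-3*EX+ly*1e-3*EY; d=M.T@(np.array([g[0],g[1],z*1e-3])-s["eef_pos"])*1e3
    print("tool shift mm",np.round(d,1))
E
python3 - <<'E'
from h import *
im=cv2.imread("pics/top0.png"); hsv=cv2.cvtColor(im,cv2.COLOR_BGR2HSV)
# rectify the ledge region in lift frame at z=.125: 0.25mm... 2 px/mm
def rect(z,x0,x1,y0,y1,s,name):
    pts=[(x0,y0),(x1,y0),(x1,y1),(x0,y1)]
    src=[proj("top",np.r_[O+a*1e-3*EX+b*1e-3*EY,z]) for a,b in pts]
    # image: columns = y, rows = -x
    dst=[((b-y0)*s,(x1-a)*s) for a,b in pts]
    H=cv2.getPerspectiveTransform(np.float32(src),np.float32(dst))
    cv2.imwrite(name,cv2.warpPerspective(im,H,(int((y1-y0)*s),int((x1-x0)*s)),flags=cv2.INTER_CUBIC))
print(proj("top",[.5195,.1554,.183]))
rect(.125,-85,85,-180,180,2.2,"pics/rect0.png")
for n,P in dict(near=[.5195,.1554],far=[.5099,.0251]).items(): print(n,lift(P))
go(-50,62,180)
E
```

```text
(np.float64(237.06537499624534), np.float64(255.37047993765395))
near [0.02209345 0.01943217]
far [ 0.02461598 -0.11119664]
t 0.1 TCP [0.1861 0.4635 0.2305] lift mm [-338.5  295.2] toolY deg vs lift -16.56 F [-0.22  0.31 -0.24] w 0.0852
tool shift mm [-343.  -141.3   50.8]
```

View pics/rect0.png

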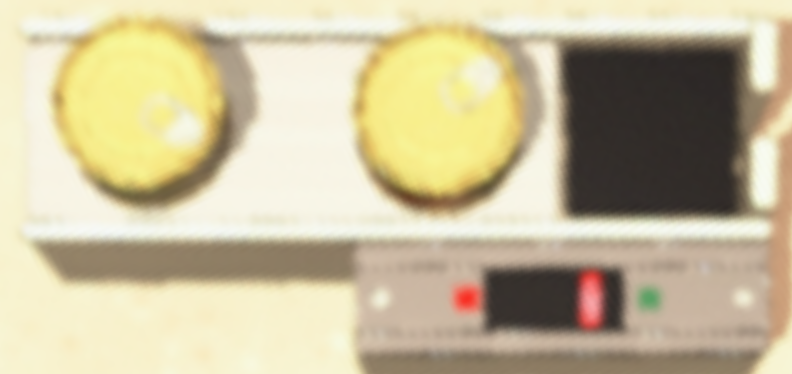

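servo_tool:
  increments:
    - [255,[0,0,0],-8.28]
    - [255,[0,0,0],-8.28]
    - [255,[-36,-29,0],0]
    - [255,[-36,-29,0],0]
    - [255,[-36,-29,0],0]
    - [255,[-36,-29,0],0]
    - [255,[-36,-29,0],0]
    - [255,[-36,-29,0],0]
    - [255,[-36,-29,0],0]
    - [255,[-36,-29,0],0]

```text
clock: 1.1
eef_pos: [0.4524, 0.2047, 0.231]
tool_rot: [0.046, 0.999, -0.0, -0.0]
ft_force: [0.7, 1.0, 0.5]
grip_width: 0.0
```

Run:
```python
from h import *
go(-50.5,61,130)
```

```text
t 1.1 TCP [0.4524 0.2047 0.231 ] lift mm [-49.3  62.3] toolY deg vs lift 0.0 F [0.66 0.97 0.52] w 0.0
tool shift mm [  1.2  -1.3 101. ]
```

servo_tool:
  increments:
    - [255,[1,-1,20],0]
    - [255,[0,0,30],0]
    - [255,[0,0,30],0]
    - [255,[0,0,15],0]
    - [255,[0,0,6],0]
    - [255,[0,0,3],0]
    - [255,[0,0,2],0]
    - [255,[0,0,2],0]
    - [255,[0,0,1],0]
    - [255,[0,0,0],0]

```text
clock: 2.1
eef_pos: [0.4507, 0.2056, 0.1227]
tool_rot: [0.046, 0.999, 0.0, 0.0]
ft_force: [0.3, 0.3, 0.3]
grip_width: 0.0001
```

Run:
```python
from h import *
go(-50.5,61,120.5)
im,d=viewer.camera("top"); cv2.imwrite("pics/t1.png",cv2.resize(im[200:330,165:325,::-1],None,fx=4.6,fy=4.6))
```

```text
t 2.1 TCP [0.4507 0.2056 0.1227] lift mm [-51.1  63. ] toolY deg vs lift 0.01 F [0.28 0.28 0.3 ] w 0.0001
tool shift mm [-0.6 -2.   2.2]
```

View pics/t1.png

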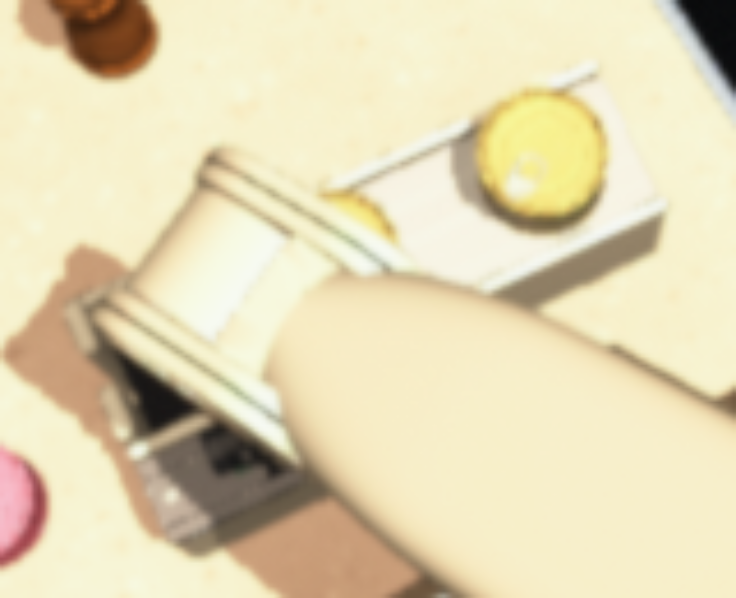

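The picture shows the wrist hiding the slot (around 230,460). The TCP is already 2 mm below the ledge with no force, so the tip is in the recess. Next: 2 mm deeper and push.

servo_tool:
  increments:
    - [255,[0,0,1],0]
    - [255,[0,0,1],0]
    - [255,[0,2,0],0]
    - [255,[0,2,0],0]
    - [255,[0,2,0],0]
    - [255,[0,2,0],0]
    - [255,[0,2,0],0]
    - [255,[0,1,0],0]
    - [255,[0,1,0],0]
    - [255,[0,0,0],0]

```text
clock: 3.15
eef_pos: [0.4516, 0.2175, 0.1203]
tool_rot: [0.046, 0.999, -0.0, -0.0]
ft_force: [-0.3, -0.7, -0.2]
grip_width: 0.0
```

Run:
```python
from h import *
where()
im,d=viewer.camera("side"); cv2.imwrite("pics/s1.png",cv2.resize(im[130:260,190:320,::-1],None,fx=4.5,fy=4.5))
```

```text
t 3.15 TCP [0.4516 0.2175 0.1203] lift mm [-51.3  74.9] toolY deg vs lift 0.02 F [-0.32 -0.67 -0.18] w 0.0
```

View pics/s1.png

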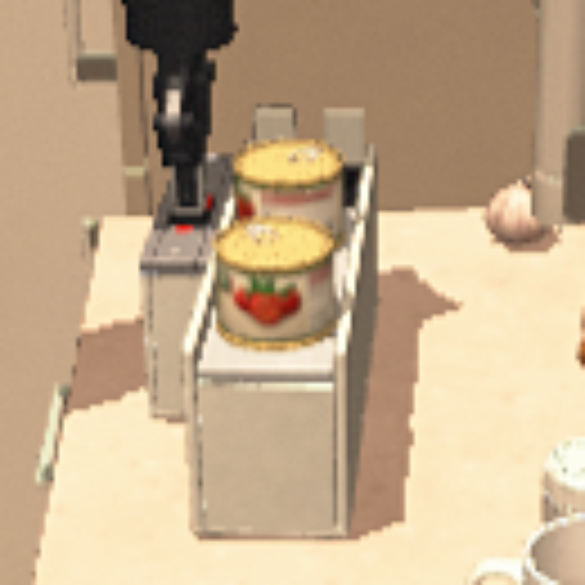

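Fingertips are inside the slot (crop ~190,210), with the nub just ahead. I'll keep pushing.

servo_tool:
  increments:
    - [255,[0,1,0],0]
    - [255,[0,1,0],0]
    - [255,[0,1,0],0]
    - [255,[0,1,0],0]
    - [255,[0,1,0],0]
    - [255,[0,1,0],0]
    - [255,[0,1,0],0]
    - [255,[0,0,0],0]
    - [255,[0,0,0],0]
    - [255,[0,0,0],0]

```text
clock: 4.2
eef_pos: [0.4523, 0.2245, 0.1203]
tool_rot: [0.046, 0.999, 0.0, 0.0]
ft_force: [-0.0, -0.5, -0.5]
grip_width: 0.0001
```

Run:
```python
from h import *
where()
im,d=viewer.camera("side"); cv2.imwrite("pics/s2.png",cv2.resize(im[160:220,210:270,::-1],None,fx=9,fy=9))
im,d=viewer.camera("top"); cv2.imwrite("pics/t2.png",cv2.resize(im[265:325,190:270,::-1],None,fx=8,fy=8))
```

```text
t 4.2 TCP [0.4523 0.2245 0.1203] lift mm [-51.3  82. ] toolY deg vs lift 0.01 F [-0.02 -0.45 -0.51] w 0.0001
```

View pics/t2.png

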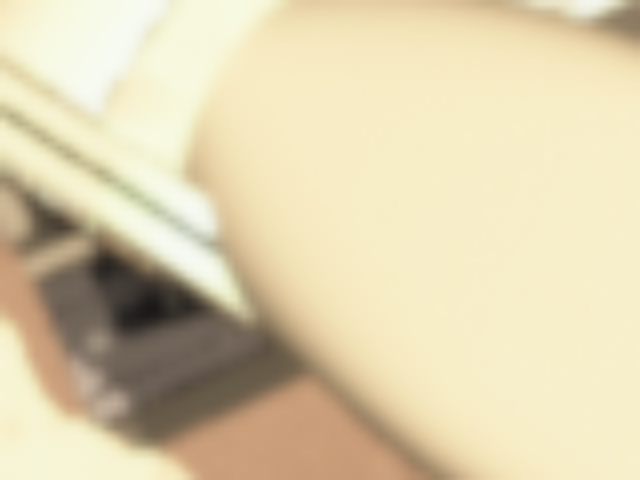

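View pics/s2.png

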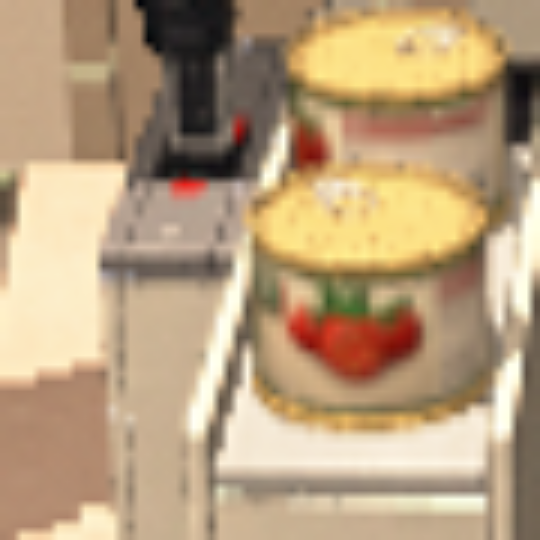

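servo_tool:
  increments:
    - [255,[0,1,0],0]
    - [255,[0,1,0],0]
    - [255,[0,1,0],0]
    - [255,[0,1,0],0]
    - [255,[0,1,0],0]
    - [255,[0,0,0],0]
    - [255,[0,0,0],0]
    - [255,[0,0,0],0]
    - [255,[0,0,0],0]
    - [255,[0,0,0],0]

```text
clock: 5.3
eef_pos: [0.4526, 0.2294, 0.1203]
tool_rot: [0.046, 0.999, 0.0, -0.0]
ft_force: [-1.3, -0.2, 0.3]
grip_width: 0.0001
```

Run:
```python
from h import *
where()
```

```text
t 5.3 TCP [0.4526 0.2294 0.1203] lift mm [-51.3  86.9] toolY deg vs lift 0.01 F [-1.26 -0.17  0.26] w 0.0001
```

servo_tool:
  increments:
    - [255,[0,1,0],0]
    - [255,[0,1,0],0]
    - [255,[0,1,0],0]
    - [255,[0,0,0],0]
    - [255,[0,0,0],0]
    - [255,[0,0,0],0]
    - [255,[0,0,0],0]
    - [255,[0,0,0],0]
    - [255,[0,0,0],0]
    - [255,[0,0,0],0]

```text
clock: 6.3
eef_pos: [0.4529, 0.232, 0.1203]
tool_rot: [0.046, 0.999, -0.0, -0.0]
ft_force: [-0.6, -5.6, 1.6]
grip_width: -0.0001
```

Run:
```python
from h import *
where()
im,d=viewer.camera("side"); cv2.imwrite("pics/s3.png",cv2.resize(im[160:220,210:270,::-1],None,fx=9,fy=9))
```

```text
t 6.3 TCP [0.4529 0.232  0.1203] lift mm [-51.3  89.5] toolY deg vs lift -0.01 F [-0.59 -5.55  1.57] w -0.0001
```

View pics/s3.png

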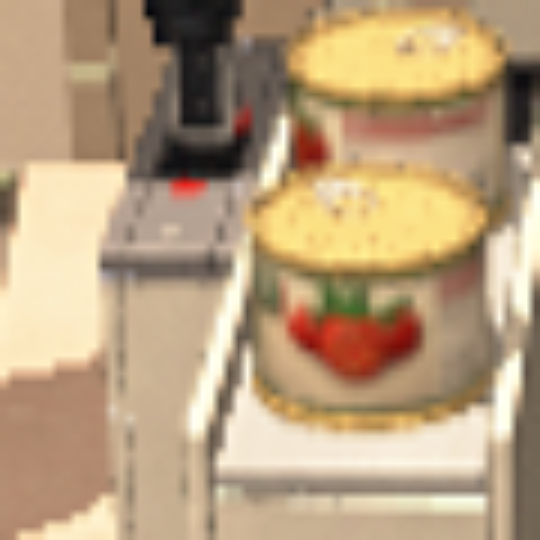

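servo_tool:
  increments:
    - [255,[0,-3,0],0]
    - [255,[0,0,-30],0]
    - [255,[0,0,-40],0]
    - [255,[0,0,-20],0]
    - [255,[-15,-26,0],0]
    - [255,[-15,-26,0],0]
    - [255,[-15,-26,0],0]
    - [255,[-15,-26,0],0]
    - [255,[-15,-26,0],0]
    - [255,[0,0,0],0]

```text
clock: 7.35
eef_pos: [0.5172, 0.0911, 0.2104]
tool_rot: [0.048, 0.999, 0.001, 0.001]
ft_force: [-0.1, -0.1, 0.3]
grip_width: 0.0002
```

Run:
```python
from h import *
go(24,-46,140)
im,d=viewer.camera("side"); cv2.imwrite("pics/s4.png",cv2.resize(im[130:260,190:320,::-1],None,fx=4.5,fy=4.5))
im,d=viewer.camera("top"); cv2.imwrite("pics/t4.png",cv2.resize(im[200:330,165:325,::-1],None,fx=4.6,fy=4.6))
```

```text
t 7.35 TCP [0.5172 0.0911 0.2104] lift mm [ 25.7 -44.8] toolY deg vs lift -0.22 F [-0.06 -0.07  0.34] w 0.0002
tool shift mm [ 1.9 -1.3 70.4]
```

View pics/t4.png

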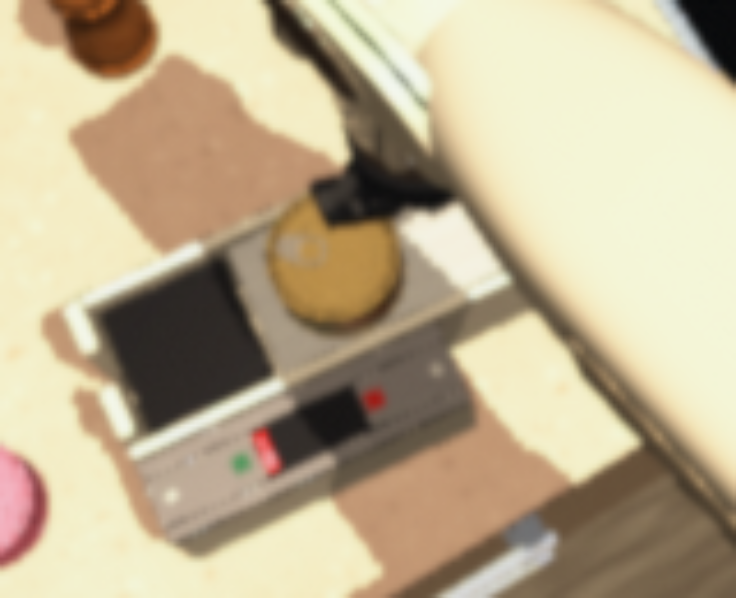

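View pics/s4.png

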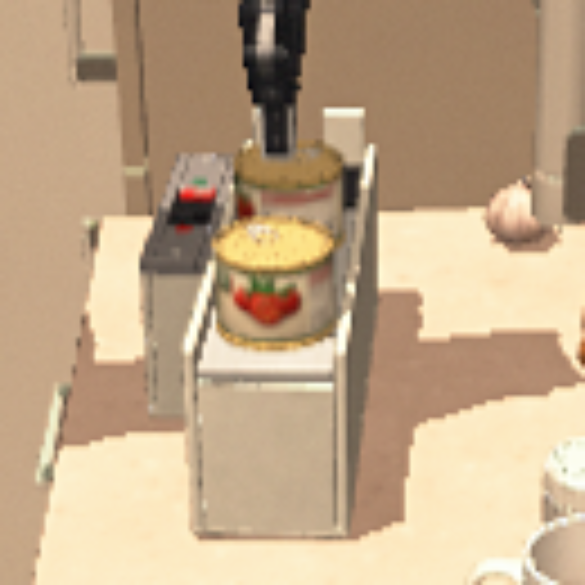

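Top crop: the red nub (265,452) is at the green-dot end with the slot open behind it, so the switch is slid. Near tin is still at (335,262). Next: lower between the tins.

servo_tool:
  increments:
    - [255,[1,-1,0],0.1]
    - [255,[0,0,10],0.1]
    - [255,[0,0,15],0]
    - [255,[0,0,15],0]
    - [255,[0,0,15],0]
    - [255,[0,0,10],0]
    - [255,[0,0,5],0]
    - [255,[0,0,0],0]
    - [255,[0,4,0],0]
    - [255,[0,4,0],0]

```text
clock: 8.45
eef_pos: [0.5156, 0.0998, 0.1411]
tool_rot: [0.048, 0.999, -0.0, 0.001]
ft_force: [0.6, -2.7, 1.4]
grip_width: 0.0003
```

Run:
```python
from h import *
where()
im,d=viewer.camera("side"); cv2.imwrite("pics/s5.png",cv2.resize(im[130:260,190:320,::-1],None,fx=4.5,fy=4.5))
```

```text
t 8.45 TCP [0.5156 0.0998 0.1411] lift mm [ 23.4 -36.3] toolY deg vs lift -0.23 F [ 0.58 -2.66  1.42] w 0.0003
```

View pics/s5.png

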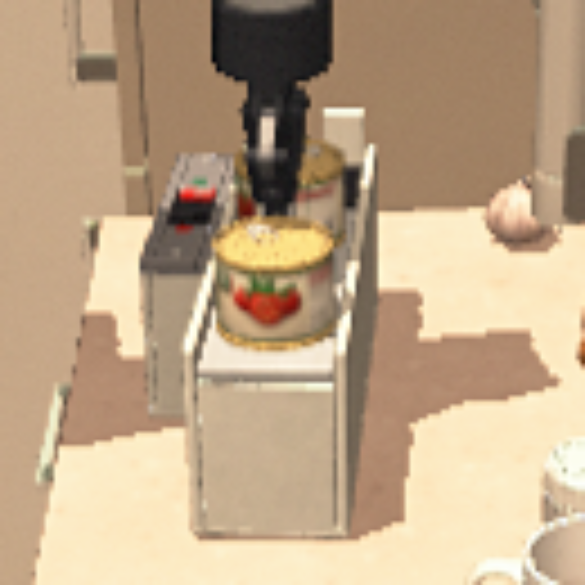

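servo_tool:
  increments:
    - [255,[0,6,0],0.1]
    - [255,[0,8,0],0.1]
    - [255,[0,8,0],0]
    - [255,[0,8,0],0]
    - [255,[0,8,0],0]
    - [255,[0,8,0],0]
    - [255,[0,8,0],0]
    - [255,[0,6,0],0]
    - [255,[0,4,0],0]
    - [255,[0,0,0],0]

```text
clock: 9.5
eef_pos: [0.5229, 0.1643, 0.144]
tool_rot: [0.05, 0.999, 0.0, 0.003]
ft_force: [-4.0, -7.6, 19.9]
grip_width: -0.0003
```

Run:
```python
from h import *
where()
im,d=viewer.camera("side"); cv2.imwrite("pics/s6.png",cv2.resize(im[130:260,190:320,::-1],None,fx=4.5,fy=4.5))
im,d=viewer.camera("top"); cv2.imwrite("pics/t6.png",cv2.resize(im[200:330,165:325,::-1],None,fx=4.6,fy=4.6))
```

```text
t 9.5 TCP [0.5229 0.1643 0.144 ] lift mm [24.6 28.6] toolY deg vs lift -0.38 F [-4.03 -7.58 19.9 ] w -0.0003
```

View pics/s6.png

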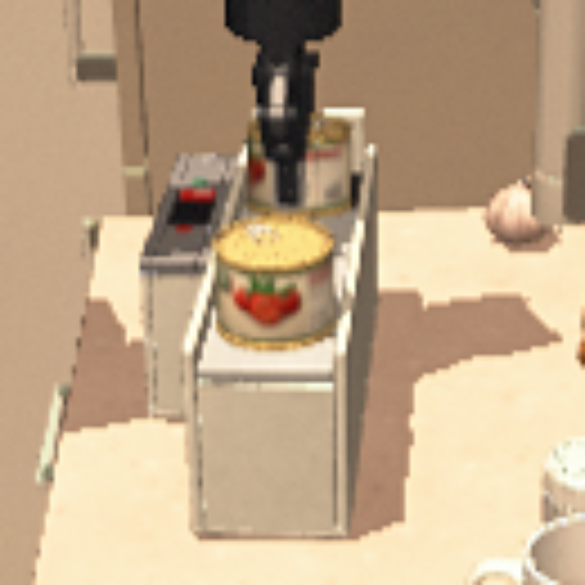

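View pics/t6.png

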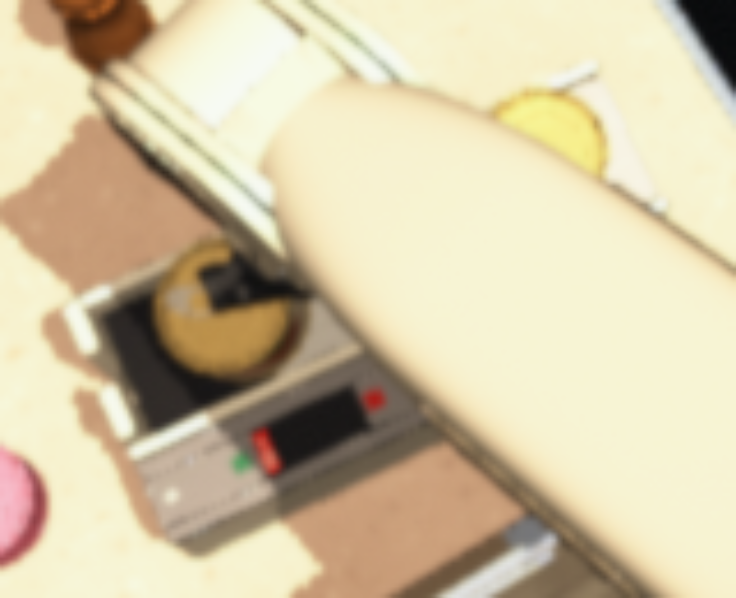

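Run:
```python
from h import *
s,M=where(); print(s["joint_pos"])
d=None
print(lift(plane("top",165+232/4.6,200+312/4.6,.175)))
```

```text
t 9.6 TCP [0.5228 0.1643 0.144 ] lift mm [24.6 28.6] toolY deg vs lift -0.38 F [-4.43 -6.55 20.14] w -0.0
[ 3.04768968e-01  3.82312220e-01 -2.99946942e-02  1.15312371e+00
 -5.76814063e-04  4.04325181e-01]
[0.01836268 0.08246088]
```

servo_tool:
  increments:
    - [255,[0,-8,0],0]
    - [255,[0,-10,0],0]
    - [255,[0,0,0],8.5]
    - [255,[0,0,0],8.5]
    - [255,[0,0,0],8.5]
    - [255,[0,0,0],8.5]
    - [255,[0,0,0],8.5]
    - [255,[0,0,0],8.5]
    - [255,[0,0,0],8.5]
    - [255,[0,0,0],8.5]

```text
clock: 10.6
eef_pos: [0.5188, 0.1462, 0.1391]
tool_rot: [0.602, 0.798, -0.0, -0.001]
ft_force: [-0.2, 0.1, 0.1]
grip_width: 0.0002
```

Run:
```python
from h import *
s,M=where()
im,d=viewer.camera("side"); cv2.imwrite("pics/s7.png",cv2.resize(im[130:260,190:320,::-1],None,fx=4.5,fy=4.5))
```

```text
t 10.6 TCP [0.5188 0.1462 0.1391] lift mm [22.2 10.3] toolY deg vs lift -68.72 F [-0.23  0.14  0.06] w 0.0002
```

View pics/s7.png

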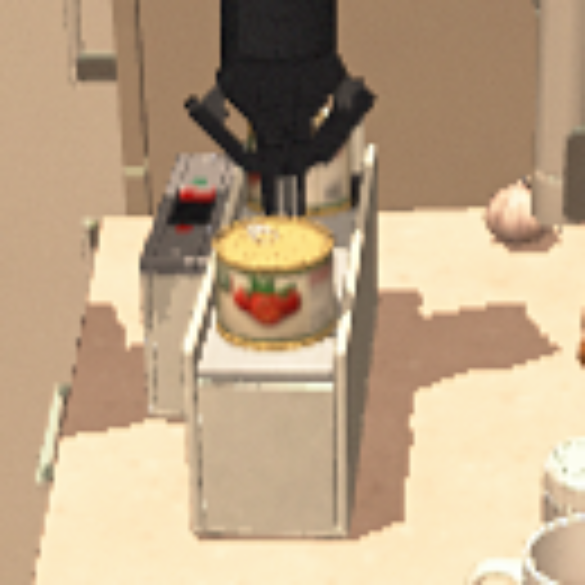

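servo_tool:
  increments:
    - [255,[0,0,0],8.5]
    - [255,[0,0,0],8.5]
    - [255,[0,2,0],4.3]
    - [255,[10,0,0],0]
    - [255,[10,0,0],0]
    - [255,[8,0,0],0]
    - [255,[6,0,0],0]
    - [255,[6,0,0],0]
    - [255,[6,0,0],0]
    - [255,[4,0,0],0]

```text
clock: 11.65
eef_pos: [0.5259, 0.1961, 0.1402]
tool_rot: [0.737, 0.676, -0.0, -0.0]
ft_force: [0.0, -0.7, -0.1]
grip_width: 0.0
```

Run:
```python
from h import *
s,M=where()
im,d=viewer.camera("side"); cv2.imwrite("pics/s8.png",cv2.resize(im[130:260,190:320,::-1],None,fx=4.5,fy=4.5))
im,d=viewer.camera("top"); cv2.imwrite("pics/t8.png",cv2.resize(im[200:330,165:325,::-1],None,fx=4.6,fy=4.6))
```

```text
t 11.65 TCP [0.5259 0.1961 0.1402] lift mm [24.7 60.5] toolY deg vs lift -89.66 F [ 0.05 -0.72 -0.1 ] w 0.0
```

View pics/s8.png

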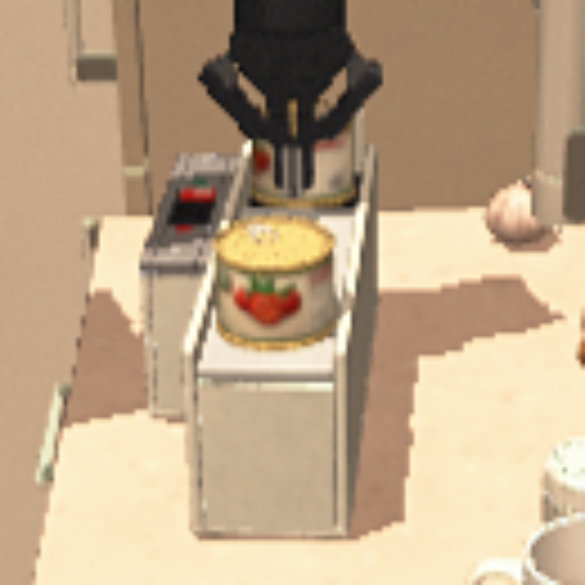

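View pics/t8.png

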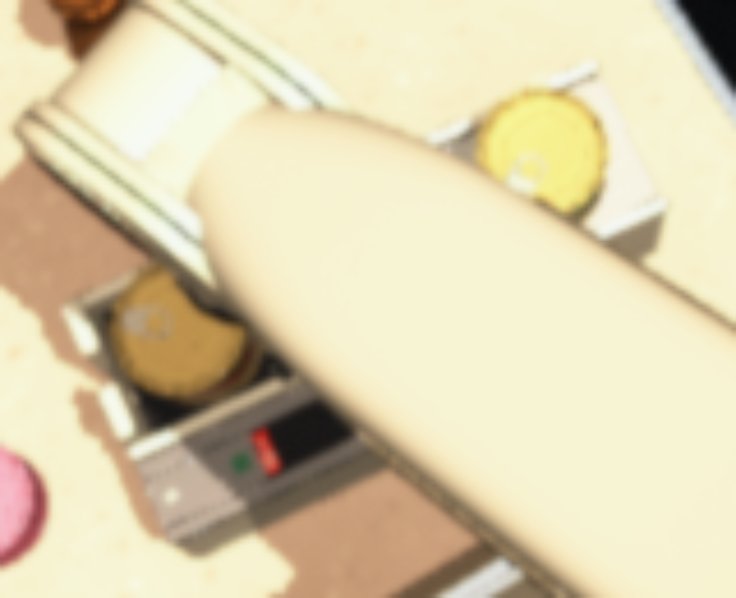

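Tin is nearly in the well (top crop ~178,335), bottom rim over the platform's rear edge. A little more.

servo_tool:
  increments:
    - [255,[3,0,0],0]
    - [255,[2,0,0],0]
    - [255,[2,0,0],0]
    - [255,[0,0,0],0]
    - [255,[0,0,0],0]
    - [255,[-5,0,0],0]
    - [255,[-10,0,0],0]
    - [255,[0,0,-20],0]
    - [255,[0,0,-35],0]
    - [255,[0,0,0],0]

```text
clock: 12.75
eef_pos: [0.528, 0.1877, 0.2004]
tool_rot: [0.738, 0.675, 0.004, 0.002]
ft_force: [0.2, 1.1, 1.0]
grip_width: -0.0002
```

Run:
```python
from h import *
s,M=where()
im,d=viewer.camera("side"); cv2.imwrite("pics/s9.png",cv2.resize(im[130:260,190:320,::-1],None,fx=4.5,fy=4.5))
im,d=viewer.camera("top"); cv2.imwrite("pics/t9.png",cv2.resize(im[200:330,165:325,::-1],None,fx=4.6,fy=4.6)); np.save("t9.npy",d); cv2.imwrite("pics/t9full.png",im[...,::-1])
W=cloud("top",d)
for u,v in [(190,272),(195,283),(203,280),(205,270),(200,275)]: print(u,v,np.round(W[v,u],3),lift(W[v,u]))
```

```text
t 12.75 TCP [0.528  0.1877 0.2004] lift mm [27.6 52.4] toolY deg vs lift -89.74 F [0.21 1.1  1.  ] w -0.0002
190 272 [0.547 0.28  0.168] [0.03828853 0.1458336 ]
195 283 [0.517 0.282 0.164] [0.00759799 0.14564529]
203 280 [0.512 0.261 0.168] [0.0050142  0.12391651]
205 270 [0.533 0.244 0.165] [0.02701035 0.10929408]
200 275 [0.528 0.262 0.164] [0.02094311 0.12604611]
```

View pics/s9.png

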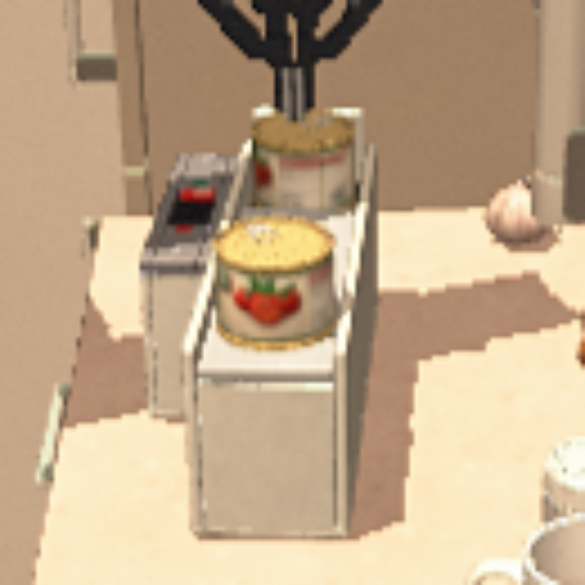

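View pics/t9.png

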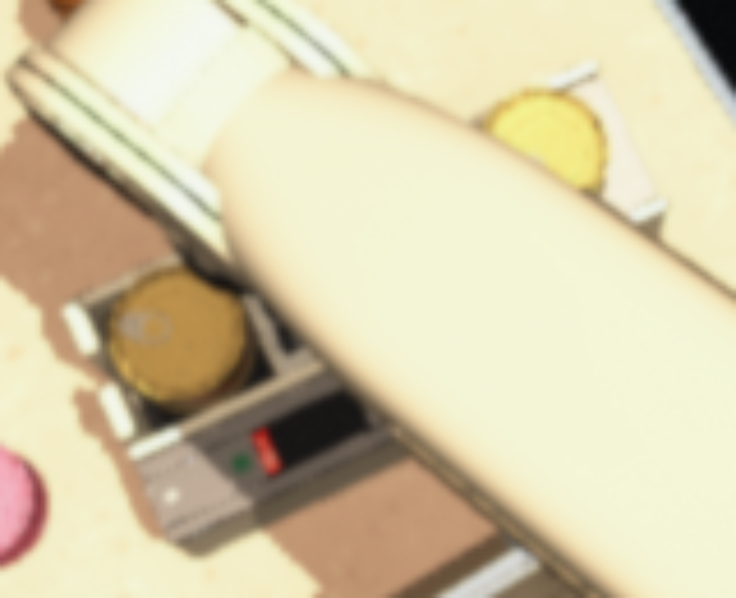

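servo_tool:
  increments:
    - [255,[20,-1,0],0]
    - [255,[25,-1,0],0]
    - [255,[17,0,0],0]
    - [255,[0,0,0],0]
    - [255,[0,0,15],0]
    - [255,[0,0,8],0]
    - [255,[0,0,5],0]
    - [255,[0,0,5],0]
    - [255,[0,0,5],0]
    - [255,[0,0,5],0]

```text
clock: 13.85
eef_pos: [0.5288, 0.2492, 0.1524]
tool_rot: [0.737, 0.675, 0.0, 0.0]
ft_force: [-0.4, -1.0, 1.4]
grip_width: -0.0002
```

Run:
```python
from h import *
s,M=where()
```

```text
t 13.85 TCP [0.5288 0.2492 0.1524] lift mm [ 22.6 113.7] toolY deg vs lift -89.72 F [-0.44 -0.99  1.37] w -0.0002
```

servo_tool:
  increments:
    - [255,[0,1,5],0]
    - [255,[0,0,5],0]
    - [255,[0,0,5],0]
    - [255,[0,0,5],0]
    - [255,[0,0,4],0]
    - [255,[0,0,2],0]
    - [255,[0,0,1],0]
    - [255,[0,0,0],0]
    - [255,[0,0,0],0]
    - [255,[0,0,0],0]

```text
clock: 14.85
eef_pos: [0.5297, 0.2495, 0.1251]
tool_rot: [0.737, 0.676, -0.0, -0.0]
ft_force: [-0.5, 1.0, 0.6]
grip_width: 0.0001
```

Run:
```python
from h import *
s,M=where()
im,d=viewer.camera("side"); cv2.imwrite("pics/s10.png",cv2.resize(im[130:260,190:320,::-1],None,fx=4.5,fy=4.5))
im,d=viewer.camera("top"); cv2.imwrite("pics/t10.png",cv2.resize(im[200:330,165:325,::-1],None,fx=4.6,fy=4.6))
W=cloud("top",d)
for u,v in [(190,272),(195,283),(203,285)]: print(u,v,np.round(W[v,u],3),lift(W[v,u]))
```

```text
t 14.85 TCP [0.5297 0.2495 0.1251] lift mm [ 23.5 114. ] toolY deg vs lift -89.69 F [-0.5   1.01  0.61] w 0.0001
190 272 [0.447 0.252 0.593] [-0.0591462   0.10934065]
195 283 [0.528 0.286 0.113] [0.01801627 0.1499842 ]
203 285 [0.412 0.243 0.611] [-0.09310735  0.09659844]
```

View pics/t10.png

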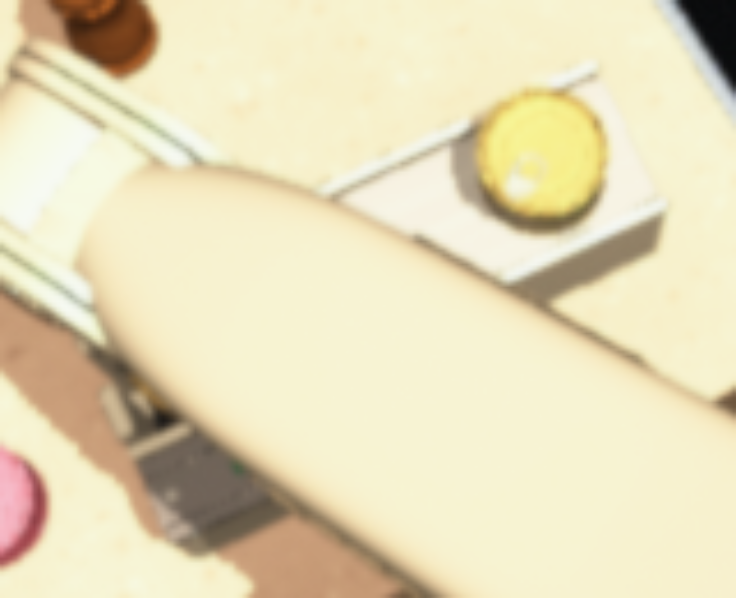

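View pics/s10.png

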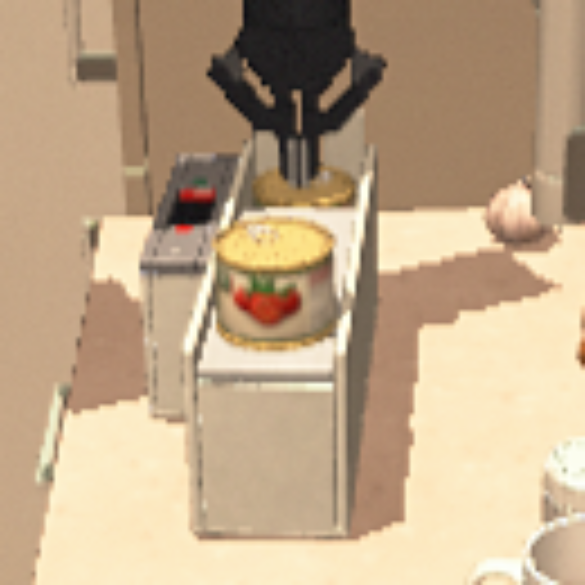

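Near tin's lid looks level with the deck (side crop ~303,188), upright under the fingers. Lifting off and going behind the far tin.

servo_tool:
  increments:
    - [255,[0,0,-10],0]
    - [255,[0,0,-35],0]
    - [255,[0,0,-40],0]
    - [255,[-35,0,0],0]
    - [255,[-45,0,0],0]
    - [255,[-45,0,0],0]
    - [255,[-45,0,0],0]
    - [255,[-45,0,0],0]
    - [255,[-45,0,0],0]
    - [255,[-27,1,0],0]

```text
clock: 15.95
eef_pos: [0.5051, -0.0394, 0.2114]
tool_rot: [0.738, 0.675, 0.0, 0.001]
ft_force: [0.2, -0.1, -0.8]
grip_width: 0.0005
```

Run:
```python
from h import *
s,M=where()
im,d=viewer.camera("side"); cv2.imwrite("pics/s11.png",cv2.resize(im[130:260,190:320,::-1],None,fx=4.5,fy=4.5))
im,d=viewer.camera("top"); cv2.imwrite("pics/t11.png",cv2.resize(im[200:330,165:325,::-1],None,fx=4.6,fy=4.6))
W=cloud("top",d); hsv=cv2.cvtColor(im,cv2.COLOR_RGB2HSV)
L=lift(W); s=(np.abs(L[...,0]-.025)<.045)&(L[...,1]>.07)&(L[...,1]<.16)&(hsv[...,1]>110)&(hsv[...,0]>12)&(hsv[...,0]<35)
P=W[s]; LL=L[s]; print(s.sum(),np.nanmedian(P,0),(LL.min(0)+LL.max(0))/2,LL.min(0),LL.max(0))
A_=np.c_[LL,np.ones(len(LL))]; c=np.linalg.lstsq(A_,P[:,2],rcond=None)[0]; print("slope",c)
s=(np.abs(L[...,0]-.025)<.035)&(L[...,1]>-.06)&(L[...,1]<.06); print("deck z",np.median(W[s][:,2]))
```

```text
t 15.95 TCP [ 0.5051 -0.0394  0.2114] lift mm [  25.8 -175.9] toolY deg vs lift -89.84 F [ 0.19 -0.08 -0.78] w 0.0005
596 [0.52621416 0.24566835 0.11980097] [0.02809862 0.11871207] [-0.01247932  0.07837667] [0.06867655 0.15904747]
slope [-0.14532066  0.01648457  0.11726077]
deck z 0.12352119254820315
```

View pics/t11.png

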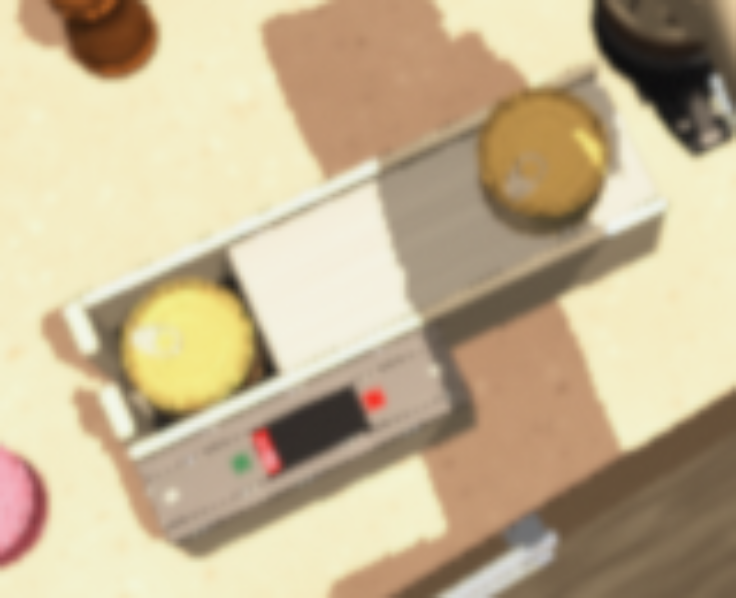

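View pics/s11.png

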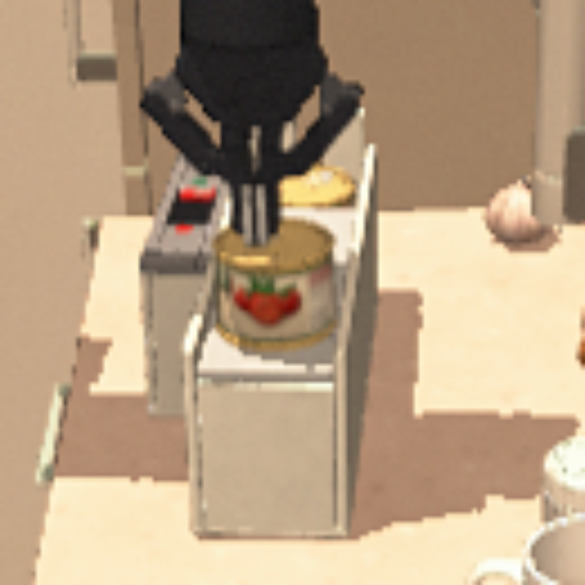

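Run:
```python
from h import *
im,d=viewer.camera("top"); W=cloud("top",d);L=lift(W)
cu,cv_=165+188/4.6,200+346/4.6; print(lift(plane("top",cu,cv_,.125)))
v,u=np.mgrid[:420,:560]
for r in(8,11):
    s=np.hypot(u-cu,v-cv_)<r; P=W[s]; c=np.linalg.lstsq(np.c_[L[s]-[.025,.115],np.ones(s.sum())],P[:,2],rcond=None)[0]; print(r,s.sum(),np.median(P[:,2]),c,np.percentile(P[:,2],[5,95]))
# reference: untouched far lid and deck
cu,cv_=283,233
s=np.hypot(u-cu,v-cv_)<9; c=np.linalg.lstsq(np.c_[L[s]-[.025,-.111],np.ones(s.sum())],W[s][:,2],rcond=None)[0]; print("far",np.median(W[s][:,2]),c)
go(25,-176,140)
```

```text
[0.02203683 0.11502582]
 ** On entry to DLASCL parameter number  4 had an illegal value
 ** On entry to DLASCL parameter number  4 had an illegal valueTraceback (most recent call last):
  File "<stdin>", line 6, in <module>
    x, resids, rank, s = _umath_linalg.lstsq(a, b, rcond,
                         ~~~~~~~~~~~~~~~~~~~^^^^^^^^^^^^^
                                             signature=signature)
                                             ^^^^^^^^^^^^^^^^^^^^
    raise LinAlgError("SVD did not converge in Linear Least Squares")
numpy.linalg.LinAlgError: SVD did not converge in Linear Least Squares
```

Run:
```python
from h import *
im,d=viewer.camera("top"); W=cloud("top",d);L=lift(W)
v,u=np.mgrid[:420,:560]; ok=np.isfinite(W[...,2])
for n,cu,cv_,c0,r in(("near",205.9,275.2,[.022,.115],8),("near",205.9,275.2,[.022,.115],11),("far",283,233,[.025,-.111],8)):
    s=ok&(np.hypot(u-cu,v-cv_)<r); P=W[s]; c=np.linalg.lstsq(np.c_[L[s]-c0,np.ones(s.sum())],P[:,2],rcond=None)[0]; print(n,r,s.sum(),np.median(P[:,2]),c)
s=ok&(np.abs(L[...,0]-.025)<.035)&(L[...,1]>-.05)&(L[...,1]<.065);c=np.linalg.lstsq(np.c_[L[s]-[.025,0],np.ones(s.sum())],W[s][:,2],rcond=None)[0];print("deck",np.median(W[s][:,2]),c)
go(25,-176,140)
```

```text
near 8 199 0.1205192403117259 [-0.02579732  0.00063161  0.12020155]
near 11 378 0.12037830792505311 [-0.03118953 -0.00883851  0.12017447]
far 8 191 0.17801711709233548 [-0.03414582  0.03994144  0.17803913]
deck 0.12345713695513016 [ 0.00410662 -0.00060941  0.12347655]
t 16.15 TCP [ 0.5057 -0.037   0.211 ] lift mm [  26.2 -173.4] toolY deg vs lift -89.79 F [ 0.48 -0.54  0.29] w -0.0002
tool shift mm [-2.6 -1.3 71. ]
```

Near lid sits about 0.4 mm above the deck, judged both by TCP height and against the far lid's depth reading. That step could catch the second tin, so I'll press it 2–3 mm further.

servo_tool:
  increments:
    - [255,[20,-1,0],0]
    - [255,[40,-1,0],0]
    - [255,[45,0,0],0]
    - [255,[45,0,0],0]
    - [255,[45,0,0],0]
    - [255,[45,0,0],0]
    - [255,[30,0,0],0]
    - [255,[18,0,0],0]
    - [255,[0,0,20],0]
    - [255,[0,0,40],0]

```text
clock: 17.15
eef_pos: [0.531, 0.2533, 0.1533]
tool_rot: [0.736, 0.676, 0.004, 0.001]
ft_force: [0.9, 0.0, -0.5]
grip_width: 0.0004
```

Run:
```python
from h import *
go(23,115,122)
```

```text
t 17.15 TCP [0.531  0.2533 0.1533] lift mm [ 24.5 118. ] toolY deg vs lift -89.54 F [ 0.9   0.05 -0.49] w 0.0004
tool shift mm [-3.1 -1.7 31.3]
```

servo_tool:
  increments:
    - [255,[-2,0,10],0]
    - [255,[0,0,10],0]
    - [255,[0,0,4],0]
    - [255,[0,0,2],0]
    - [255,[0,0,2],0]
    - [255,[0,0,1],0]
    - [255,[0,0,0],0]
    - [255,[0,0,0],0]
    - [255,[0,0,0],0]
    - [255,[0,0,0],0]

```text
clock: 18.15
eef_pos: [0.5293, 0.2486, 0.1218]
tool_rot: [0.737, 0.675, 0.001, 0.0]
ft_force: [1.8, -0.8, 3.2]
grip_width: 0.0004
```

Run:
```python
from h import *
go(25,115,122)
```

```text
t 18.15 TCP [0.5293 0.2486 0.1218] lift mm [ 23.2 113.2] toolY deg vs lift -89.7 F [ 1.82 -0.81  3.16] w 0.0004
tool shift mm [ 1.8  1.8 -0.2]
```

servo_tool:
  increments:
    - [255,[0,0,-10],0]
    - [255,[0,0,-35],0]
    - [255,[0,0,-43],0]
    - [255,[-35,0,0],0]
    - [255,[-45,1,0],0]
    - [255,[-45,1,0],0]
    - [255,[-45,0,0],0]
    - [255,[-45,0,0],0]
    - [255,[-45,0,0],0]
    - [255,[-28,0,0],0]

```text
clock: 19.15
eef_pos: [0.5044, -0.041, 0.2095]
tool_rot: [0.738, 0.675, -0.0, -0.0]
ft_force: [0.4, 0.3, 1.0]
grip_width: -0.0003
```

Run:
```python
from h import *
im,d=viewer.camera("top"); W=cloud("top",d);L=lift(W)
cv2.imwrite("pics/t12.png",cv2.resize(im[200:330,165:325,::-1],None,fx=4.6,fy=4.6))
v,u=np.mgrid[:420,:560]; ok=np.isfinite(W[...,2])
for n,cu,cv_,c0,r in(("near",205.9,275.2,[.022,.115],8),("near",205.9,275.2,[.022,.115],11),("far",283,233,[.025,-.111],8)):
    s=ok&(np.hypot(u-cu,v-cv_)<r); P=W[s]; c=np.linalg.lstsq(np.c_[L[s]-c0,np.ones(s.sum())],P[:,2],rcond=None)[0]; print(n,r,s.sum(),np.median(P[:,2]),c)
go(25,-173,140)
```

```text
near 8 199 0.11655211454871273 [0.01082711 0.0200757  0.11666188]
near 11 376 0.11664671049592235 [0.00563433 0.01376928 0.11679591]
far 8 193 0.178280473833361 [-0.05308155  0.00054576  0.17814531]
t 19.2 TCP [ 0.5042 -0.044   0.2095] lift mm [  25.3 -180.5] toolY deg vs lift -90.0 F [ 0.   -2.65 -0.56] w -0.0
tool shift mm [ 7.7 -0.3 69.5]
```

View pics/t12.png

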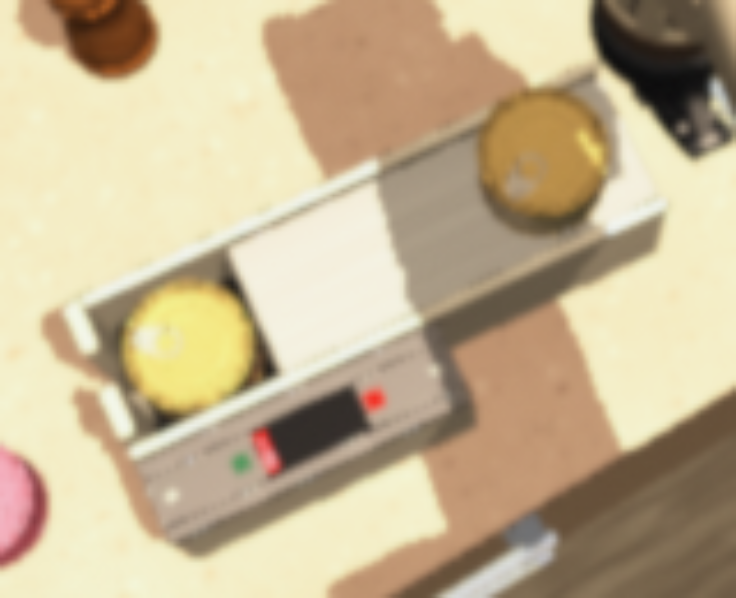

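servo_tool:
  increments:
    - [255,[0,0,15],0]
    - [255,[0,0,25],0]
    - [255,[0,0,20],0]
    - [255,[0,0,8],0]
    - [255,[6,0,0],0]
    - [255,[8,0,0],0]
    - [255,[8,0,0],0]
    - [255,[10,0,0],0]
    - [255,[12,0,0],0]
    - [255,[14,0,0],0]

```text
clock: 20.2
eef_pos: [0.5108, 0.0202, 0.1418]
tool_rot: [0.737, 0.675, 0.0, 0.0]
ft_force: [0.3, -0.9, 0.9]
grip_width: -0.0001
```

Run:
```python
from h import *
where()
im,d=viewer.camera("side"); cv2.imwrite("pics/s13.png",cv2.resize(im[130:260,190:320,::-1],None,fx=4.5,fy=4.5))
```

```text
t 20.2 TCP [0.5108 0.0202 0.1418] lift mm [  26. -116.] toolY deg vs lift -89.7 F [ 0.3 -0.9  0.9] w -0.0001
```

View pics/s13.png

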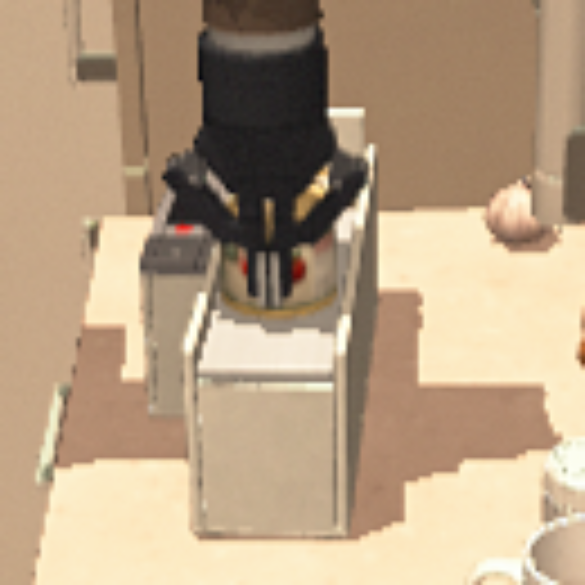

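servo_tool:
  increments:
    - [255,[14,0,0],0]
    - [255,[14,0,0],0]
    - [255,[14,0,0],0]
    - [255,[14,0,0],0]
    - [255,[14,0,0],0]
    - [255,[12,0,0],0]
    - [255,[10,0,0],0]
    - [255,[10,0,0],0]
    - [255,[8,0,0],0]
    - [255,[5,0,0],0]

```text
clock: 21.25
eef_pos: [0.5206, 0.1344, 0.1413]
tool_rot: [0.737, 0.676, -0.0, 0.0]
ft_force: [-0.2, -2.7, 2.3]
grip_width: 0.0003
```

Run:
```python
from h import *
where()
im,d=viewer.camera("side"); cv2.imwrite("pics/s14.png",cv2.resize(im[130:260,190:320,::-1],None,fx=4.5,fy=4.5))
```

```text
t 21.25 TCP [0.5206 0.1344 0.1413] lift mm [25.1 -1.4] toolY deg vs lift -89.68 F [-0.2  -2.75  2.29] w 0.0003
```

View pics/s14.png

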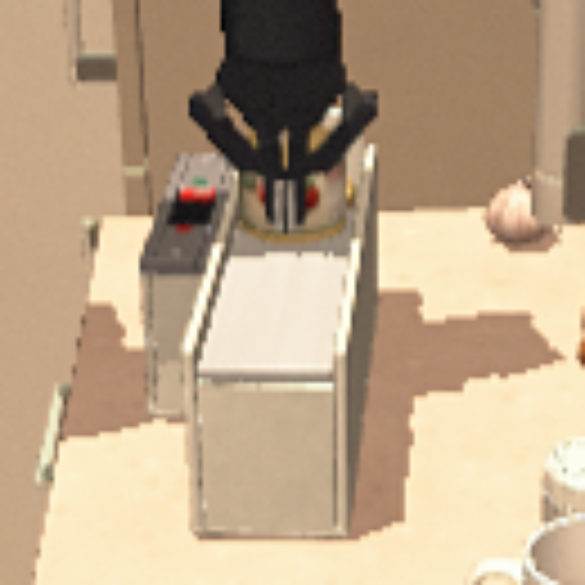

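servo_tool:
  increments:
    - [255,[5,0,0],0]
    - [255,[5,0,0],0]
    - [255,[5,0,0],0]
    - [255,[5,0,0],0]
    - [255,[5,0,0],0]
    - [255,[5,0,0],0]
    - [255,[5,0,0],0]
    - [255,[4,0,0],0]
    - [255,[3,0,0],0]
    - [255,[3,0,0],0]

```text
clock: 22.3
eef_pos: [0.5241, 0.1791, 0.1408]
tool_rot: [0.737, 0.676, -0.0, -0.0]
ft_force: [-0.1, -2.0, 1.1]
grip_width: -0.0003
```

Run:
```python
from h import *
where()
im,d=viewer.camera("side"); cv2.imwrite("pics/s15.png",cv2.resize(im[130:260,190:320,::-1],None,fx=4.5,fy=4.5))
im,d=viewer.camera("top"); cv2.imwrite("pics/t15.png",cv2.resize(im[200:330,165:325,::-1],None,fx=4.6,fy=4.6))
```

```text
t 22.3 TCP [0.5241 0.1791 0.1408] lift mm [24.5 43.4] toolY deg vs lift -89.68 F [-0.12 -1.98  1.11] w -0.0003
```

View pics/s15.png

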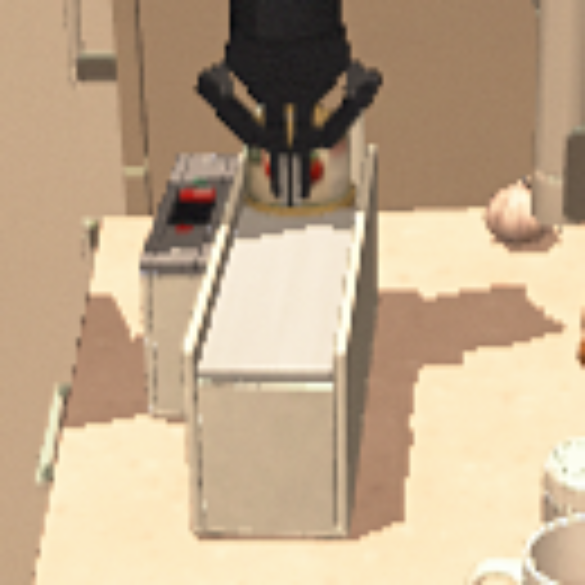

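View pics/t15.png

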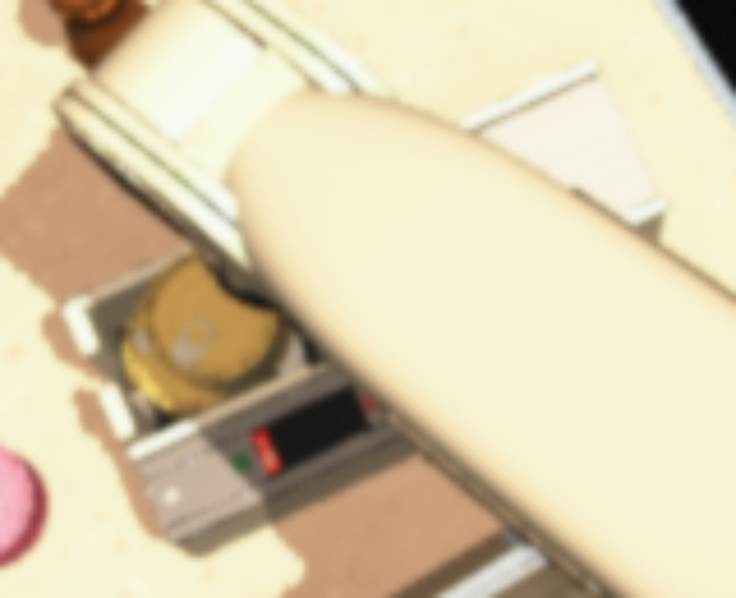

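Second tin is sliding over the first, upright (top crop ~205,330). Finishing the push, then backing off.

servo_tool:
  increments:
    - [255,[4,0,0],0]
    - [255,[5,0,0],0]
    - [255,[5,0,0],0]
    - [255,[4,0,0],0]
    - [255,[3,0,0],0]
    - [255,[3,0,0],0]
    - [255,[0,0,0],0]
    - [255,[-6,0,0],0]
    - [255,[-10,0,0],0]
    - [255,[0,0,-20],0]

```text
clock: 23.4
eef_pos: [0.5229, 0.1842, 0.1589]
tool_rot: [0.738, 0.675, -0.003, -0.001]
ft_force: [0.1, -0.9, 0.0]
grip_width: 0.0001
```

Run:
```python
from h import *
where()
im,d=viewer.camera("side"); cv2.imwrite("pics/s16.png",cv2.resize(im[130:260,190:320,::-1],None,fx=4.5,fy=4.5))
im,d=viewer.camera("top"); cv2.imwrite("pics/t16.png",cv2.resize(im[200:330,165:325,::-1],None,fx=4.6,fy=4.6))
W=cloud("top",d)
for u,v in [(195,272),(195,283),(203,282),(200,275)]: print(u,v,np.round(W[v,u],3),lift(W[v,u]))
```

```text
t 23.4 TCP [0.5229 0.1842 0.1589] lift mm [22.8 48.5] toolY deg vs lift -89.78 F [ 0.06 -0.85  0.04] w 0.0001
195 272 [0.539 0.268 0.174] [0.03124411 0.13376791]
195 283 [0.515 0.282 0.173] [0.00559273 0.14481016]
203 282 [0.507 0.263 0.173] [-0.00082845  0.12552766]
200 275 [0.526 0.261 0.173] [0.01890866 0.12537969]
```

View pics/s16.png

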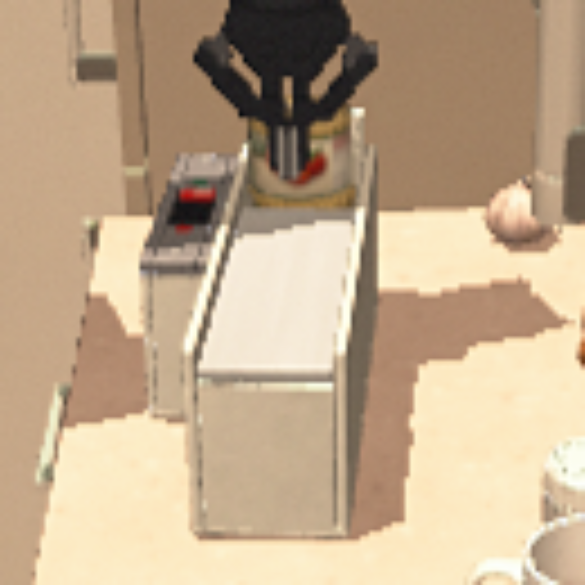

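View pics/t16.png

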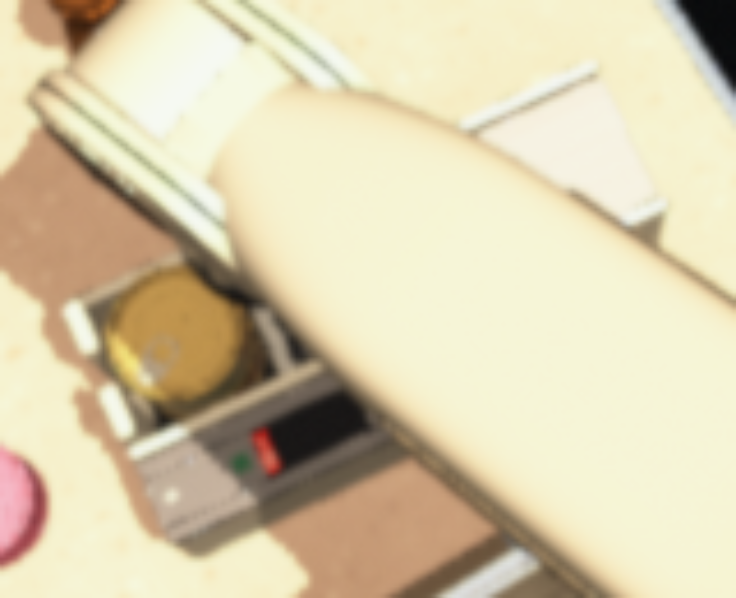

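servo_tool:
  increments:
    - [255,[0,0,-25],0]
    - [255,[0,0,-23],0]
    - [255,[20,1,0],0]
    - [255,[25,1,0],0]
    - [255,[18,0,0],0]
    - [255,[0,0,10],0]
    - [255,[0,0,10],0]
    - [255,[0,0,8],0]
    - [255,[0,0,5],0]
    - [255,[0,0,3],0]

```text
clock: 24.5
eef_pos: [0.5322, 0.2482, 0.1724]
tool_rot: [0.738, 0.675, -0.001, -0.0]
ft_force: [-1.1, -0.7, 1.0]
grip_width: 0.0001
```

Run:
```python
from h import *
where()
```

```text
t 24.5 TCP [0.5322 0.2482 0.1724] lift mm [ 26.1 113. ] toolY deg vs lift -89.75 F [-1.07 -0.73  1.04] w 0.0001
```

Touching and pressing with about 1 N. Continuing down slowly.

servo_tool:
  increments:
    - [255,[0,0,2],0]
    - [255,[0,0,2],0]
    - [255,[0,0,2],0]
    - [255,[0,0,2],0]
    - [255,[0,0,2],0]
    - [255,[0,0,2],0]
    - [255,[0,0,0],0]
    - [255,[0,0,0],0]
    - [255,[0,0,0],0]
    - [255,[0,0,0],0]

```text
clock: 25.5
eef_pos: [0.5326, 0.2493, 0.1612]
tool_rot: [0.737, 0.676, 0.0, -0.0]
ft_force: [0.0, -0.9, 0.1]
grip_width: 0.0
```

Run:
```python
from h import *
where()
```

```text
t 25.5 TCP [0.5326 0.2493 0.1612] lift mm [ 26.4 114.2] toolY deg vs lift -89.68 F [ 0.04 -0.91  0.14] w 0.0
```

servo_tool:
  increments:
    - [255,[0,0,1],0]
    - [255,[0,0,1],0]
    - [255,[0,0,1],0]
    - [255,[0,0,1],0]
    - [255,[0,0,1],0]
    - [255,[0,0,1],0]
    - [255,[0,0,1],0]
    - [255,[0,0,0],0]
    - [255,[0,0,0],0]
    - [255,[0,0,0],0]

```text
clock: 26.5
eef_pos: [0.5326, 0.2491, 0.1541]
tool_rot: [0.737, 0.675, -0.0, -0.0]
ft_force: [0.6, 0.1, 1.2]
grip_width: -0.0002
```

Run:
```python
from h import *
where()
```

```text
t 26.5 TCP [0.5326 0.2491 0.1541] lift mm [ 26.4 113.9] toolY deg vs lift -89.7 F [0.58 0.13 1.17] w -0.0002
```

servo_tool:
  increments:
    - [255,[0,0,1],0]
    - [255,[0,0,1],0]
    - [255,[0,0,1],0]
    - [255,[0,0,1],0]
    - [255,[0,0,1],0]
    - [255,[0,0,0],0]
    - [255,[0,0,0],0]
    - [255,[0,0,0],0]
    - [255,[0,0,0],0]
    - [255,[0,0,0],0]

```text
clock: 27.5
eef_pos: [0.5325, 0.2491, 0.1491]
tool_rot: [0.737, 0.675, -0.0, -0.0]
ft_force: [-0.6, 0.6, 0.4]
grip_width: 0.0003
```

Run:
```python
from h import *
where()
```

```text
t 27.5 TCP [0.5325 0.2491 0.1491] lift mm [ 26.4 113.9] toolY deg vs lift -89.7 F [-0.58  0.62  0.36] w 0.0003
```

servo_tool:
  increments:
    - [255,[0,0,1],0]
    - [255,[0,0,1],0]
    - [255,[0,0,1],0]
    - [255,[0,0,1],0]
    - [255,[0,0,1],0]
    - [255,[0,0,0],0]
    - [255,[0,0,0],0]
    - [255,[0,0,0],0]
    - [255,[0,0,0],0]
    - [255,[0,0,0],0]

```text
clock: 28.5
eef_pos: [0.5327, 0.2492, 0.1448]
tool_rot: [0.737, 0.675, 0.0, 0.0]
ft_force: [-1.0, -0.7, 4.2]
grip_width: 0.0001
```

Run:
```python
from h import *
where()
im,d=viewer.camera("side"); cv2.imwrite("pics/s17.png",cv2.resize(im[130:260,190:320,::-1],None,fx=4.5,fy=4.5))
```

```text
t 28.5 TCP [0.5327 0.2492 0.1448] lift mm [ 26.5 114. ] toolY deg vs lift -89.7 F [-1.03 -0.67  4.22] w 0.0001
```

View pics/s17.png

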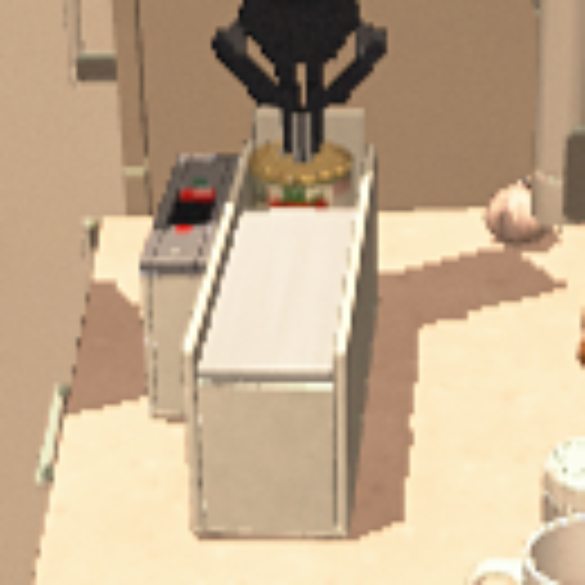

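Stop reached (4.2 N, lid about 20 mm above the deck). Pressing it home with a few mm more.

servo_tool:
  increments:
    - [255,[0,0,1],0]
    - [255,[0,0,1],0]
    - [255,[0,0,1],0]
    - [255,[0,0,1],0]
    - [255,[0,0,1],0]
    - [255,[0,0,0],0]
    - [255,[0,0,0],0]
    - [255,[0,0,0],0]
    - [255,[0,0,0],0]
    - [255,[0,0,0],0]

```text
clock: 29.55
eef_pos: [0.5329, 0.2493, 0.1414]
tool_rot: [0.737, 0.675, 0.001, 0.0]
ft_force: [-3.2, -1.6, 12.2]
grip_width: -0.0002
```

Run:
```python
from h import *
where()
```

```text
t 29.55 TCP [0.5329 0.2493 0.1414] lift mm [ 26.8 114.1] toolY deg vs lift -89.7 F [-3.2  -1.58 12.15] w -0.0002
```

12.2 N on the stop. Now releasing gently and moving clear.

servo_tool:
  increments:
    - [255,[0,0,-3],0]
    - [255,[0,0,-5],0]
    - [255,[0,0,-15],0]
    - [255,[0,0,-30],0]
    - [255,[0,0,-40],0]
    - [255,[-40,0,0],0]
    - [255,[-45,0,0],0]
    - [255,[-45,0,0],0]
    - [255,[-45,0,0],0]
    - [255,[-30,0,0],0]

```text
clock: 30.55
eef_pos: [0.5141, 0.0424, 0.2319]
tool_rot: [0.738, 0.675, -0.0, 0.0]
ft_force: [1.2, 0.1, 0.5]
grip_width: -0.0001
```

servo_tool:
  increments:
    - [255,[0,0,0],0]
    - [255,[0,0,0],0]
    - [255,[0,0,0],0]
    - [255,[0,0,0],0]
    - [255,[0,0,0],0]
    - [255,[0,0,0],0]
    - [255,[0,0,0],0]
    - [255,[0,0,0],0]
    - [255,[0,0,0],0]
    - [255,[0,0,0],0]

```text
clock: 31.55
eef_pos: [0.5147, 0.0449, 0.2323]
tool_rot: [0.737, 0.675, 0.0, 0.0]
ft_force: [-0.4, -0.9, -0.1]
grip_width: 0.0
```

Run:
```python
from h import *
where()
im,d=viewer.camera("side"); cv2.imwrite("pics/s18.png",cv2.resize(im[130:260,190:320,::-1],None,fx=4.5,fy=4.5))
im,d=viewer.camera("top"); cv2.imwrite("pics/t18.png",cv2.resize(im[130:330,125:445,::-1],None,fx=2.5,fy=2.5))
W=cloud("top",d);L=lift(W);hsv=cv2.cvtColor(im,cv2.COLOR_RGB2HSV)
m=((hsv[...,1]>90)&(hsv[...,0]>15)&(hsv[...,0]<35)&(L[...,1]>.06)&(L[...,1]<.16)&(W[...,2]>.125)&(W[...,2]<.155)).astype(np.uint8)
cs,_=cv2.findContours(m,0,2); c,r=cv2.minEnclosingCircle(max(cs,key=cv2.contourArea)); print(c,r)
v,u=np.mgrid[:420,:560]; s=np.isfinite(W[...,2])&(np.hypot(u-c[0],v-c[1])<10)
k=np.linalg.lstsq(np.c_[L[s]-[.025,.115],np.ones(s.sum())],W[s][:,2],rcond=None)[0]; print(np.median(W[s][:,2]),k,lift(plane("top",*c,.145)))
```

```text
t 31.55 TCP [0.5147 0.0449 0.2323] lift mm [ 27.6 -91. ] toolY deg vs lift -89.7 F [-0.36 -0.87 -0.11] w 0.0
(204.7490692138672, 274.7843933105469) 14.750754356384277
0.14229181746884656 [-0.02303479 -0.00273788  0.1420833 ] [0.02014073 0.11599946]
```

View pics/t18.png

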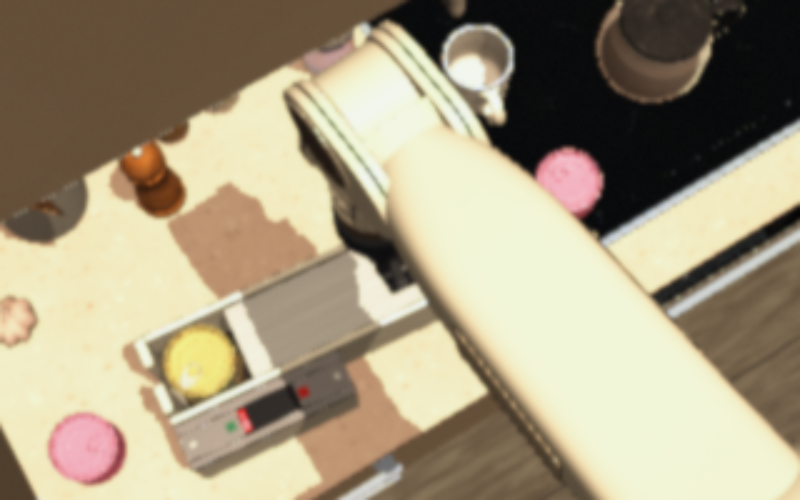

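View pics/s18.png

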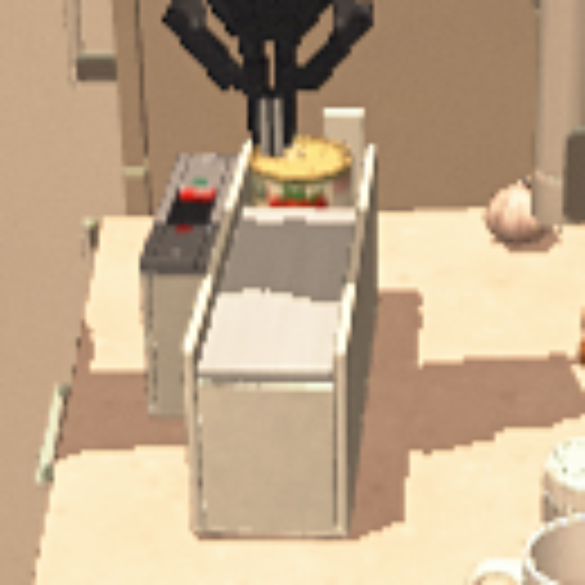

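The stack is upright: lid about 22 mm above the deck, centre about 5 mm off the well axis, tilt about 1.3°. The switch is at its free end and the robot is clear. Handing in.

Run:
```python
from h import *
print(order.job_done())
```

```text
the job is handed in; nothing more can be done
None
```

I handed the job in at about 31.6 s of the 69 s allowed. Both tins are stacked in the well, and my last checks showed every end condition I could measure as met. The hand-in gave no verdict.

**What I did**
- **Switch:** I slid it until I felt about 5.6 N at the end of its travel. The pictures show it at the green-dot end.
- **Near tin:** I pushed it onto the platform and pressed it down. After the first press its lid was still about 0.4 mm above the deck, so I pressed it again, to about 3 mm below.
- **Second tin:** I pushed it across on top of the first.
- **Final press:** The platform met its stop with the lid about 20 mm above the deck. I pressed it home at about 12 N and let go.

**Last checks**
- **Second tin's lid:** It is about 22 mm above the deck (limit 39 mm) and about 5 mm off the well axis (limit 11 mm). It tilts about 1.3°, within the 5° allowed.
- **Near tin:** It is hidden under the second one, so its final position is inferred, not seen.
- **Robot and bystanders:** The robot was clear of everything. The jug and mug look unmoved in the picture. The arm hid the timer in that last view, but I never worked near it.

**What went wrong or disagreed**
- **First push:** The gripper's links rode onto the near tin's lid, and I read about 20 N upward (the limit on a tin is 45 N). I backed off, turned the tool 90° and pushed again cleanly.
- **Camera depth:** It read the lids about 5 mm low, so I corrected lid heights using the untouched second tin's known lid height.

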